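# Tip an agar plate to its viewing angle on the tilt stage

## Robot

A 6-joint arm with a two-finger parallel gripper is mounted at the origin on the work surface. World frame = base frame: x ahead of the robot, y to its left, z up, the work surface at z = 0. Lengths are in mm, angles in rad, forces in N, time in s.
With the tool pointing down it reaches from about 300 to 1000 mm from the base axis. Payload 5.1 kg.
Tool frame: the origin (TCP) lies midway between the tips of the shut fingers; the grasp point (between the pads) lies 19 mm behind it; x points along the fingers, y is the direction in which the jaws open and shut, and the axes are right-handed (so a half turn about x gives the same grasp; the last joint's range is limited). The gripper opens to 95 mm and grips with 3 to 60 N. Pads are 20 mm wide; open, the fingers measure 119 mm over their backs; the gripper's body (75 mm by 180 mm) begins 59 mm behind the grasp point.
Start: joints at [-1.228, 0.124, 1.65, -0, 1.367, -0.083], TCP at [268.45, -591.962, 214.656] pointing down, gripper open.
Joint ranges: [-2.61, 2.61], [-1.02, 2.33], [0.03, 2.71], [-1.35, 4.49], [0.32, 2.68], [-2.91, 2.91]. Speed limits (rad/s): [2.57, 2.57, 3.14, 3.14, 3.14, 3.14].

## Interface

Orientations are given as a 3x3 rotation matrix whose columns are the frame's x, y, z axes.
In Python, from cell import monitor, viewer, r gives the robot as it stands. The module is installed in compiled form; this text tells all that it offers.
- The arm moves only by the tool drive_tool, never from a script. Its argument "moves" is text: rows parted by semicolons, each of 7 numbers parted by spaces: the closure, from -1 (fully open) to 1 (shut), so that 0 is half open, then the shift along the tool's x, y, z in cm, then the turn, a rotation vector about the tool's x, y, z in degrees. In form: grip tx ty tz rx ry rz; .... A call has 1 to 8 rows; each row is the pose to reach, as a shift and turn from the pose commanded when the call began, along the tool's axes at that moment; what a row does not reach only later rows make up. A row lasts 1/10 s, in which the tool goes at most 50 mm and 8.59 degrees, less where a joint would pass 70% of its speed; a pose out of reach is approached as far as the arm can. A call with a gripper value outside its range is refused whole. The fingers move at their own pace and stop on an object; the grip force is fixed at half the most. Time passes only in rows, so rows that repeat a pose let the fingers close. It gives the time, the measured TCP pose, the force and the opening at its end, in the units of the state.
- monitor.observe(): the state, without advancing time (a new reading comes with each control period).
- viewer.grab_frame(name): name is "scene" or "top" or "wrist"; returns a dict with "img" (480x640x3 uint8, red, green, blue), "z_map" (480x640 float32, mm along the optical axis (not along the pixel's ray), 0 where there is no reading), "vertical_fov" (degrees; the focal length in pixels is half the picture's height over the tangent of half this angle, whatever the lens; pixels are square), "cx", "cy" (the principal point, pixels), "rvec" (rotation vector, rad) and "tvec" (3), from world to camera coordinates, as OpenCV has them. Camera axes: x right, y down, z forward; pixel columns grow to the right and rows downward; lengths in mm; the calibration is good to about 2 mm. A picture is of the moment at which its call begins.
- r.finish_job(): hands the job in, once; it reports no verdict.
The state is a dict: "clock": time; "joints": joint angles; "qd": joint speeds; "effort": joint torques, N m; "ee_pos": TCP position; "orientation": TCP orientation; "wrist_force": force on the tool from outside, world axes, zero at the start; "wrist_torque": the same for the moment, N m; "gripper_width": finger opening in mm.
Only numpy, scipy, OpenCV 4.12 (cv2) and the standard library are available. Lean on these libraries where they do the work, as an engineer would, in place of code of your own. Each camera call takes 0.05 s, during which the arm holds its last target. There are 200 camera calls.

## Task

Tip the closed agar dish on the tilt stage for a look under the inspection lamp: with a fingertip press down the thumb tab at the stage's corner until the pointer stands at the index clip on the scale, without running past the clip, and keep it there for two seconds. Then ease the tab up under the finger, without letting the stage snap back, until it is level again, and move clear. Do not touch the dish on the stage, and leave the glassware, dishes and pen around it where they are.

Things in the scene. Friction and masses are not known exactly. Their poses are not given: they have to be found in the camera images.
- stand: Fixed tilt stage: white base 135 (x) by 165 (y) mm carrying a spring-hinged aluminium plate 110 x 126 x 5 mm, its level top 74 mm above the bench. Origin: centre of the base's underside, z up. Hinge line along x at y = +65, z = 66 mm; free edge at y = -67 mm. Upright white scale sector at x = +73 mm, y 0 to +80, up to 208 mm high. Stop post 80 mm high at x = +40, y = -72 mm.
- thumb_tab (a point): Thumb tab, the stage's corner: flat lug with dark rubber facing, 44 (x) by 40 (y) by 5 mm, rigid with the plate, beyond its free edge. The point: centre of its top face; level, it is at x = -33, y = -85, z = 74 mm in the stand's frame, 150 mm from the hinge. Sinks 1.5 mm per 0.01 rad against a spring: about 3 N to start, 8.5 N at 0.25 rad. Only bench beneath; dish rim 45 mm from this point.
- tilt_plate (a joint): Tilt of the plate, rad: 0 level (spring-held against its upper stop), growing as the tab goes down (a turn about the stand's +x axis), 0.32 at the lower stop. The pointer is rigid with the plate.
- index_clip (a joint): Where the index clip is clamped on the scale, rad, on the same zero and in the same sense: the pointer stands at the clip when tilt_plate equals this value. Somewhere between 0.08 and 0.24; it stays put.
- pointer_tip (a point): Tip of the pointer: thin black upright needle at the far end of the hinge, its end bent over the rim of the scale. 150 mm from the hinge line, straight above it at level (216 mm above the bench); it swings towards the tab's side (stand -y), 1.5 mm per 0.01 rad.
- index_mark (a point): Middle of the index clip, a dark steel saddle 9 mm wide straddling the rim of the scale, with a brass clamp screw on the side away from the plate; the point is also 150 mm from the hinge line, so the two points coincide when the pointer stands at the clip.
- nest (a point): Centre of the dish's seat on the tilt plate, on its top face (74 mm above the bench at level), ringed by four 9 mm high steel pins.
- dish: Closed clear Petri dish with agar, 92 mm across and 15.5 mm high, lying loose in the nest of the tilt plate; origin: centre of its underside.
- dish_right: closed Petri dish, 92 mm across, 15.5 mm high, lying on the bench beside the stand's tab side; origin: centre of underside
- dish_low: lower one of a stack of two closed Petri dishes (each 92 mm across, 15.5 mm high) on the bench beside the stand's hinge side; origin: centre of underside
- dish_high: upper dish of that stack; origin: centre of underside
- flask_large: glass Erlenmeyer flask, 84 mm across the foot, 145 mm high, loose on the bench; origin: centre of underside
- flask_small: glass Erlenmeyer flask, 64 mm across the foot, 112 mm high, loose on the bench behind the stand; origin: centre of underside
- beaker: open glass beaker, 70 mm across, 95 mm high, loose on the bench; origin: centre of underside
- bottle: glass reagent bottle with screw cap, 72 mm across, 160 mm high, loose on the bench; origin: centre of underside
- pen: marker pen, 133 mm long, 12 mm thick, lying on the bench between the robot and the stand; origin: under its middle, x along the pen

How it is judged (in metres and radians):
On the way:
1. a finger on the thumb tab keeps the pointer at the index clip (distance between pointer_tip and index_mark below 0.006 m and contact force between the fingers and thumb_tab_lug above 0.5 N), for 1.5 s.
At the end, for the whole second after the job is handed in: The pointer was kept within 6 mm of the middle of the index clip for at least 1.5 s by a finger on the thumb tab; afterwards the tilt plate is back level (under 0.015 rad) and at rest, the dish lies in its nest (within 6 mm of its seat) and every other loose thing is within 20 mm of where it was (value of joint tilt_plate below 0.015 rad and velocity of joint tilt_plate between -0.05 and 0.05 rad/s and distance between dish and nest below 0.006 m and linear speed of dish below 0.02 m/s and distance of each of dish_right, dish_low, dish_high, flask_large, flask_small, beaker, bottle, pen from where it was at the start of the episode below 0.02 m); the robot touches nothing.
It fails at once if the pointer ran more than 11 mm past the middle of the index clip (y of pointer_tip in the frame of index_mark below -0.011 m).
It fails at once if the stage snapped back (faster than 2 rad/s) (velocity of joint tilt_plate below -2 rad/s).
It fails at once if the robot touched the dish on the stage (contact force between any of the fingers, the arm and dish above 0.3 N).
It fails at once if the dish left its nest or was lifted (distance between dish and nest above 0.009 m).
It fails at once if another thing on the bench was moved by more than 20 mm (distance of any of dish_right, dish_low, dish_high, flask_large, flask_small, beaker, bottle, pen from where it was at the start of the episode above 0.02 m).
It also fails if it takes over 40 s, if anything falls off the work surface, if the arm or the gripper's body presses on something with over 40 N, if the wrist force passes 120 N, or if a joint passes its speed limit or range.

## Working session

There is one attempt and no reset: what is moved stays moved. The work goes in short steps, Python scripts to look and compute and a tool call to move; the robot and the scene stay as the last step left them, time stands still between calls to the robot, and variables do not carry over. Pictures are saved under pics/ and viewed, about 8 in all and at most 12, crops included, and the job is handed in when it is done.

Besides the shell and the picture viewer there is one more tool, called after ">>>" in YAML: its name, and indented under it one key for each argument. drive_tool: Moves the arm, as the interface text tells. Its arguments: {"type":"object","properties":{"moves":{"type":"string"}},"required":["moves"]}

```bash
mkdir -p pics; cat > h.py <<'E'
import numpy as np, cv2
from cell import monitor, viewer, r
def grab(n):
    f=viewer.grab_frame(n); np.savez(f'{n}.npz',**f); return f
def cam(f):
    R=cv2.Rodrigues(np.array(f['rvec'],float))[0]; t=np.array(f['tvec'],float).ravel()
    F=240/np.tan(np.radians(float(f['vertical_fov']))/2)
    return R,t,F,float(f['cx']),float(f['cy'])
def ray(f,u,v):
    R,t,F,cx,cy=cam(f); d=R.T@np.array([(u-cx)/F,(v-cy)/F,1]); return -R.T@t,d
def onz(f,u,v,z):
    o,d=ray(f,u,v); return o+d*(z-o[2])/d[2]
def proj(f,P):
    R,t,F,cx,cy=cam(f); p=R@np.array(P,float)+t; return F*p[0]/p[2]+cx,F*p[1]/p[2]+cy
def cloud(f):
    R,t,F,cx,cy=cam(f); z=f['z_map'].astype(float); v,u=np.mgrid[:480,:640]
    P=np.stack([(u-cx)/F*z,(v-cy)/F*z,z],-1); return (P-t)@R
E
python3 - <<'E'
from h import *
for n in('scene','top'):
    f=grab(n); cv2.imwrite(f'pics/{n}0.png',f['img'][:,:,::-1]); R,t,F,cx,cy=cam(f); print(n,-R.T@t,R[2],F,cx,cy)
s=monitor.observe(); print(s)
E
```

```text
scene [1614.67574288   -3.87943142  947.38458887] [-0.79109925  0.02723665 -0.61108113] 509.838847709826 321.599033856904 249.72376331472014
top [ 435.95397424   59.74671924 1547.37891474] [ 0.09348743 -0.00593454 -0.99560277] 562.3854946079866 325.46984416696836 240.04493410774805
{'clock': 0.1, 'joints': array([-1.22759183e+00,  1.24416327e-01,  1.65151119e+00,  1.38800721e-05,
        1.36752248e+00, -8.25966489e-02]), 'qd': array([-0.00083358, -0.00123893, -0.00149058,  0.00097965, -0.00150173,
       -0.00158809]), 'effort': array([ 1.78920359e-04, -4.18879974e+01, -3.61095965e+01,  7.77045731e-02,
        4.61683155e-02, -6.23186179e-05]), 'ee_pos': array([ 268.26730371, -591.42495069,  213.54074626]), 'orientation': array([[-6.12206836e-04,  4.13047392e-01, -9.10709326e-01],
       [ 1.75360082e-03, -9.10707653e-01, -4.13047812e-01],
       [-9.99998275e-01, -1.84989131e-03, -1.66778792e-04]]), 'wrist_force': array([ 0.16812812, -0.25231379, -0.06030211]), 'wrist_torque': array([-0.02596124, -0.00747796, -0.03029249]), 'gripper_width': 95.06651854131333}
```

```bash
sleep 1; ls pics
```

```text
scene0.png
top0.png
```

View pics/scene0.png

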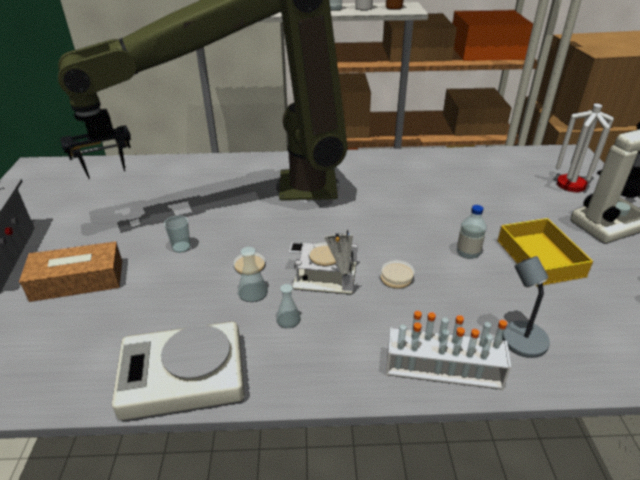

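View pics/top0.png

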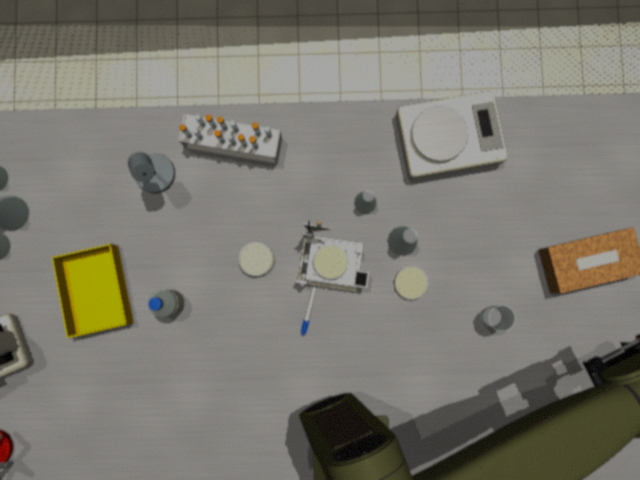

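The scene shows the stage at about (325,265). In the top view the tab is near (361,279), the scale near (315,228), the pen at (308,310) and dish_right at (411,283). Next I'll enlarge both views.

```bash
python3 - <<'E'
from h import *
f=dict(np.load('top.npz')); g=dict(np.load('scene.npz'))
a=cv2.resize(f['img'][205:305,280:400],None,fx=5,fy=5,interpolation=cv2.INTER_CUBIC)
b=cv2.resize(g['img'][220:300,280:370],None,fx=7,fy=7,interpolation=cv2.INTER_CUBIC)
cv2.imwrite('pics/tc.png',a[:,:,::-1]);cv2.imwrite('pics/sc.png',b[:,:,::-1])
P=cloud(f); m=(P[...,2]>55)&(P[...,2]<80); m[:200]=0;m[310:]=0;m[:,:285]=0;m[:,400:]=0
print(m.sum(), P[m].mean(0), P[279,361], P[225,310:320].round())
E
```

```text
1627 [516.83417404  25.97085559  72.81225797] [469.14402781 -38.52430321  77.83375005] [[599.  88. 204.]
 [599.  85. 210.]
 [599.  83. 206.]
 [598.  80. 213.]
 [599.  78. 209.]
 [599.  76. 205.]
 [625.  76.  -7.]
 [599.  71. 201.]
 [599.  69. 208.]
 [598.  66. 209.]]
```

View pics/tc.png

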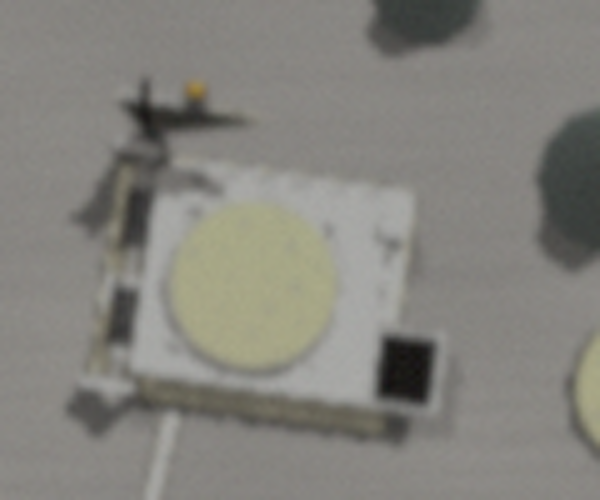

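View pics/sc.png

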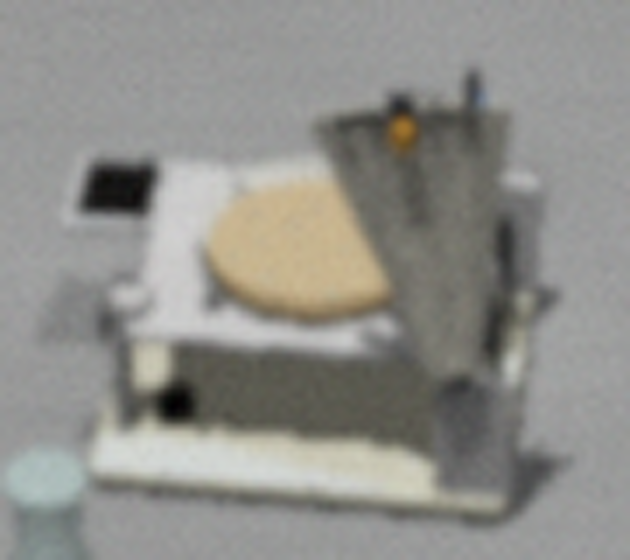

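The enlarged views show the black tab facing at about (407,369) in the top crop, the dish centre at (252,285), the clip screw at (196,92) and the pointer near (148,100). In the scene crop the clip is at (401,105), its screw at (403,130) and the pointer tip at (473,72).

```bash
python3 - <<'E'
from h import *
f=dict(np.load('top.npz')); g=dict(np.load('scene.npz'))
T=lambda u,v:(280+(u+.5)/5-.5,205+(v+.5)/5-.5); S=lambda u,v:(280+(u+.5)/7-.5,220+(v+.5)/7-.5)
def cen(m):
    n,l,s,c=cv2.connectedComponentsWithStats(m.astype(np.uint8)); i=1+np.argmax(s[1:,4]); return c[i],s[i]
im=f['img'].astype(int); m=(im.sum(2)<90); m[:265]=0;m[295:]=0;m[:,:345]=0;m[:,380:]=0
ct,s=cen(m); print('tab px',ct,s); tab=onz(f,*ct,74)
m=(im[...,0]-im[...,2]>25); m[:235]=0;m[290:]=0;m[:,:305]=0;m[:,360:]=0
cd,s=cen(m); print('dish px',cd,s); dish=onz(f,*cd,86)
d=(tab-dish)[:2]; print('tab',tab,'dish',dish,np.hypot(*d))
yaw=np.arctan2(d[1],d[0])-np.arctan2(-85,-33)
# free edge check
e=(onz(f,*T(413,190),74)-onz(f,*T(150,155),74))[:2]; print('yaw',np.degrees(yaw),'plate edge yaw',np.degrees(np.arctan2(-e[0],e[1]))-0, e)
R=np.array([[np.cos(yaw),-np.sin(yaw),0],[np.sin(yaw),np.cos(yaw),0],[0,0,1]])
o=np.r_[(tab-R@[-33,-85,74])[:2],0]; o2=np.r_[dish[:2],0]; print('stand',o,o2); o=(o+o2)/2
np.savez('stand.npz',R=R,o=o)
for nm,cx,uv in(('clip',73,(401,105)),('screw',80,(403,130)),('ptr',73,(473,75))):
    c,dd=ray(g,*S(*uv)); c=R.T@(c-o); dd=R.T@dd; p=c+dd*(cx-c[0])/dd[0]; print(nm,p, 'ang',np.arctan2(65-p[1],p[2]-66), np.hypot(65-p[1],p[2]-66))
for nm,z,uv in(('screw',200,(196,92)),('ptr',216,(148,85))):
    print(nm,R.T@(onz(f,*T(*uv),z)-o))
P=cloud(f)
for n,uv in(('flaskL',(402,240)),('flaskS',(365,201)),('beaker',(492,318)),('dishR',(411,283)),('bottle',(165,304))): print(n,P[uv[1],uv[0]])
print('axis y(stand)',R[:,1])
E
```

```text
tab px [360.67164179 278.56716418] [357 274   8  10  67]
dish px [330.23866667 261.68      ] [315 246  32  32 750]
tab [470.38557335 -37.96335055  74.        ] dish [516.31548634  40.36358321  86.        ] 90.8001401911879
yaw -9.168845257807941 plate edge yaw 170.65232218707078 [ -22.68213274 -137.79245576]
stand [516.50820867  40.69224373   0.        ] [516.31548634  40.36358321   0.        ]
clip [ 73.          40.92563608 205.74152481] ang 0.17060315141798027 141.80010138843392
screw [ 80.          42.38820997 200.01015196] ang 0.16715743614787745 135.90442920602194
ptr [ 73.          66.07281455 220.77136648] ang -0.006931497704227674 154.77508459765266
screw [ 82.57518581  39.68011635 200.        ]
ptr [ 80.98404158  62.4221919  216.        ]
flaskL [ 565.77602666 -146.35751176  102.47922164]
flaskS [669.72479492 -54.3173532  106.45562549]
beaker [ 353.97285651 -396.57586295    3.00302075]
dishR [ 455.60670764 -178.53949333   12.96726794]
bottle [420.48872367 458.04766437 128.36590555]
axis y(stand) [0.15934441 0.98722305 0.        ]
```

>>> drive_tool:
  moves: "1 0 -41.6 -40.9 33.6 0 0;1 0 -41.6 -40.9 33.6 0 0;1 0 -41.6 -40.9 33.6 0 0;1 0 -41.6 -40.9 33.6 0 0;1 0 -41.6 -40.9 33.6 0 0;1 0 -41.6 -40.9 33.6 0 0;1 0 -41.6 -40.9 33.6 0 0;1 0 -41.6 -40.9 33.6 0 0"

```text
clock: 0.9
ee_pos: [406.0, -214.3, 214.3]
orientation: [[-0.0, -0.161, -0.987], [0.0, -0.987, 0.161], [-1.0, -0.0, 0.0]]
wrist_force: [0.3, -0.8, 0.7]
gripper_width: 36.1
```

>>> drive_tool:
  moves: "1 0 -18 -3.45 0 0 0;1 0 -18 -3.45 0 0 0;1 0 -18 -3.45 0 0 0;1 0 -18 -3.45 0 0 0;1 0 -18 -3.45 0 0 0"

```text
clock: 1.4
ee_pos: [469.2, -40.9, 214.2]
orientation: [[-0.001, -0.154, -0.988], [0.001, -0.988, 0.154], [-1.0, -0.001, 0.001]]
wrist_force: [0.1, -0.8, -0.4]
gripper_width: 1.2
```

```bash
python3 - <<'E'
from h import *
f=grab('wrist'); R,t,F,cx,cy=cam(f); print(-R.T@t,R[2],F)
g=grab('scene')
S=np.load('stand.npz'); s=monitor.observe()
print(s['ee_pos'],S['R'].T@(s['ee_pos']-S['o']),s['wrist_force'],s['gripper_width'])
a=cv2.resize(g['img'][215:300,270:360],None,fx=5,fy=5,interpolation=cv2.INTER_CUBIC)
w=np.zeros((480,640,3),np.uint8);
cv2.imwrite('pics/w1.png',f['img'][:,:,::-1]); cv2.imwrite('pics/s1.png',a[:,:,::-1])
E
```

```text
[546.60437906 -53.53924834 383.382093  ] [-0.27406046  0.04313764 -0.96074451] 393.52688141143756
[468.61209881 -43.72849381 214.19016195] [-33.76322677 -90.79649036 214.19016195] [-0.7423026  -0.52774317 -0.36951408] 0.4155073379493333
```

View pics/w1.png

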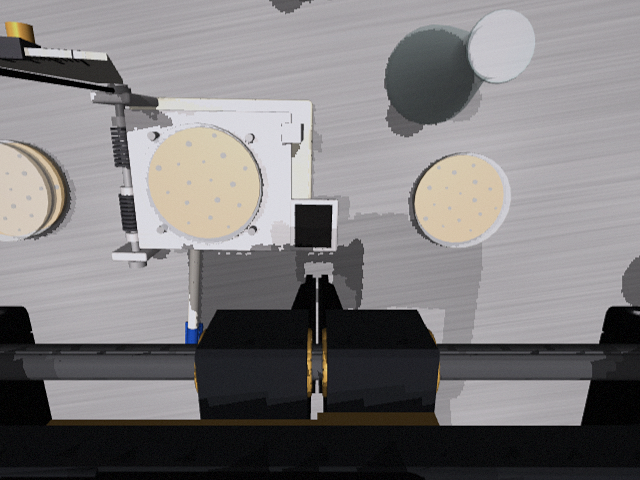

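View pics/s1.png

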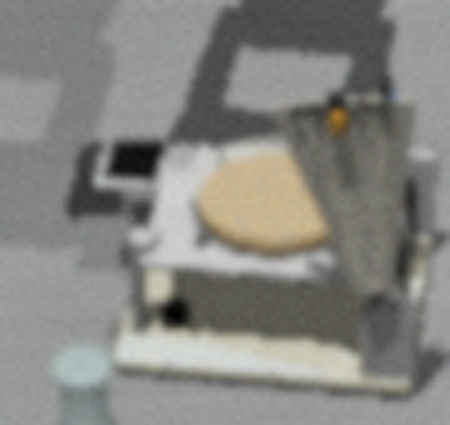

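Wrist view: tab facing at (314,226), clip screw at (20,33), and the shut fingertips around (318,270), in line with the tab. The scene crop shows the pointer at (388,90), the clip at (337,105), and nothing blocking either. I'll refine the clip angle by triangulating the screw.

```bash
python3 - <<'E'
from h import *
W=dict(np.load('wrist.npz'));T=dict(np.load('top.npz'));G=dict(np.load('scene.npz'))
S=np.load('stand.npz');R,o=S['R'],S['o']
im=W['img'].astype(int); m=im.sum(2)<100; m[:190]=0;m[260:]=0;m[:,:280]=0;m[:,345:]=0
v,u=np.nonzero(m); print('tab wrist',u.mean(),v.mean(),R.T@(onz(W,u.mean(),v.mean(),74)-o))
def org(f,x0,x1,y0,y1):
    im=f['img'].astype(int); m=(im[...,0]-im[...,2]>60); k=np.zeros_like(m);k[y0:y1,x0:x1]=1; v,u=np.nonzero(m&k); print(len(u),u.mean(),v.mean(),u.min(),u.max()); return u.mean(),v.mean()
rs=[ray(T,*org(T,310,330,215,230)),ray(G,*org(G,325,345,232,243)),ray(W,*org(W,0,50,15,50))]
for sub in([0,1],[1,2],[0,1,2]):
    A=0;b=0
    for i in sub:
        c,d=rs[i]; d=d/np.linalg.norm(d); M=np.eye(3)-np.outer(d,d); A=A+M;b=b+M@c
    p=R.T@(np.linalg.solve(A,b)-o); print(sub,p,np.arctan2(65-p[1],p[2]-66),np.hypot(65-p[1],p[2]-66))
# clip & needle px in scene by dark mask
g=G['img'].astype(int).sum(2); print(g[226:244,330:354])
E
```

```text
tab wrist 313.05698778833107 225.61601085481684 [-34.14442748 -85.4516214   74.        ]
4 318.5 222.5 318 319
11 337.09090909090907 238.36363636363637 336 338
355 17.428169014084506 30.061971830985915 5 30
[0, 1] [ 83.374733    41.53413936 201.73123779] 0.17119253311312196 137.74474773351162
[1, 2] [ 81.84732432  40.822114   199.20407303] 0.17955527047565464 135.3805571113803
[0, 1, 2] [ 82.70874461  40.7008557  199.67334785] 0.1798165621902672 135.86394789732105
[[411 411 424 406 406 407 399 401 402 379 289 248 247 226 228 232 245 314
  411 453 464 473 475 464]
 [452 463 464 463 458 458 451 453 452 407 329 258 241 236 235 228 245 318
  423 448 467 474 468 467]
 [471 462 458 461 476 467 473 470 453 411 311 247 239 252 245 243 244 323
  423 469 467 471 466 467]
 [460 461 469 471 457 455 477 462 441 375 277 250 237 245 237 233 228 314
  407 450 461 463 472 475]
 [458 461 465 468 468 461 463 460 426 319 249 227 239 241 241 229 212 248
  368 451 456 469 469 454]
 [457 462 461 452 462 461 465 454 404 297 240 239 236 232 229 214 194 210
  332 421 464 468 464 468]
 [467 457 468 460 463 437
[... 487 characters left out ...]
13 190 182 201 212 252 288 250 230 221 217 226 226 236 220 199 205
  260 293 316 329 362 430]
 [250 242 245 206 203 222 287 319 282 240 223 235 241 271 266 254 212 220
  255 293 315 323 363 427]
 [284 288 273 224 224 260 263 280 254 218 236 245 243 262 288 286 255 231
  253 288 310 325 361 436]
 [286 309 285 255 237 255 241 245 228 226 271 276 259 283 301 286 261 245
  253 292 307 326 385 425]
 [261 290 309 275 267 261 264 227 226 245 293 293 268 301 314 304 294 255
  268 294 315 336 394 439]
 [268 296 324 296 276 290 259 237 243 263 292 295 291 297 307 316 314 290
  276 292 305 334 399 426]
 [282 297 324 318 301 297 272 253 248 258 292 307 297 300 293 334 340 311
  310 314 319 341 397 438]]
```

>>> drive_tool:
  moves: "1 5 0 0 0 0 0;1 10 0 0 0 0 0;1 13 0 0 0 0 0;1 13.4 0 0 0 0 0;1 13.6 0 0 0 0 0;1 13.7 0 0 0 0 0;1 13.7 0 0 0 0 0"

```text
clock: 2.2
ee_pos: [470.5, -44.9, 80.0]
orientation: [[0.004, -0.161, -0.987], [-0.001, -0.987, 0.161], [-1.0, 0.0, -0.004]]
wrist_force: [0.6, 0.3, -0.2]
gripper_width: 0.8
```

```bash
cat > look.py <<'E'
from h import *
import sys
S=np.load('stand.npz');R,o=S['R'],S['o']
g=grab('scene'); s=monitor.observe(); im=g['img'].astype(int).sum(2)
p=R.T@(s['ee_pos']-o); print(s['clock'],p.round(1),s['wrist_force'].round(2),s['qd'].round(3).max())
# needle/clip dark runs in scene, rows above scale rim
for r_ in range(228,236): print(r_,im[r_,328:352])
print([('%.3f'%a, np.round(proj(g,R@[73,65-150*np.sin(a),66+150*np.cos(a)]+o,),1)) for a in (0,.1,.17)])
# tab depth -> tilt, from top camera
t=grab('top'); P=(cloud(t)-o)@R
q=(np.abs(P[...,0])<50)&(P[...,1]<-50)&(P[...,1]>-66)&(P[...,2]>20)&(P[...,2]<90)&(np.abs(P[...,0]-0)<35)
q2=(np.abs(P[...,0]+33)<20)&(P[...,1]<-68)&(P[...,1]>-106)&(P[...,2]>20)&(P[...,2]<90)
print('plate edge z',q.sum(),np.median(P[q],0))
E
python3 look.py
```

```text
2.25 [-31.8 -91.5  79.9] [ 0.52  0.43 -0.31] 0.007
228 [239 223 240 229 241 244 235 240 248 242 248 240 249 249 316 414 468 467
 468 449 463 469 476 474]
229 [229 238 233 236 233 250 243 231 248 240 230 238 234 259 334 420 461 467
 440 416 419 452 466 470]
230 [227 237 226 241 233 227 233 232 240 236 234 234 245 285 362 443 470 454
 388 328 375 446 466 470]
231 [237 236 234 244 243 238 239 236 228 236 232 234 242 307 408 460 479 436
 340 264 342 431 470 481]
232 [291 299 305 290 295 288 272 236 220 231 225 233 241 319 395 453 466 422
 321 238 313 421 463 469]
233 [400 389 399 404 397 370 305 242 196 199 208 276 300 334 379 427 471 430
 311 238 326 422 477 477]
234 [456 455 450 450 436 399 332 250 165 168 217 327 355 365 366 408 452 415
 315 258 348 427 471 486]
235 [449 441 420 412 377 336 297 229 152 129 197 285 325 308 289 305 338 326
 259 242 306 366 416 436]
[('0.000', array([346.7, 231.8])), ('0.100', array([340.6, 231.7])), ('0.170', array([336.4, 231.9]))]
plate edge z 0 [nan nan nan]
  return _methods._mean(a, axis=axis, dtype=dtype,
  ret = um.true_divide(
```

>>> drive_tool:
  moves: "1 0.3 0 0 0 0 0;1 0.5 0 0 0 0 0;1 0.7 0 0 0 0 0;1 0.9 0 0 0 0 0;1 1.1 0 0 0 0 0;1 1.3 0 0 0 0 0;1 1.5 0 0 0 0 0;1 1.7 0 0 0 0 0"

```text
clock: 3.1
ee_pos: [469.5, -44.4, 60.9]
orientation: [[0.001, -0.16, -0.987], [-0.0, -0.987, 0.16], [-1.0, 0.0, -0.001]]
wrist_force: [1.3, -2.4, 4.9]
gripper_width: 0.6
```

```bash
sed -i '/^t=grab/,$d' look.py; sed -i 's/(0,.1,.17)/(.05,.1,.17)/' look.py; python3 look.py
```

```text
3.15 [-32.8 -91.3  60.6] [ 1.62 -1.65  3.98] 0.004
228 [226 230 241 237 241 241 235 242 220 237 234 240 243 254 330 429 471 466
 478 466 476 472 475 464]
229 [235 246 241 237 237 219 237 243 249 227 238 237 227 245 317 417 462 473
 465 482 469 464 473 483]
230 [230 225 232 231 234 247 237 236 234 231 228 235 206 207 277 406 469 474
 474 481 467 475 462 472]
231 [233 226 237 244 235 233 236 227 235 234 233 230 206 156 230 380 439 469
 472 475 470 472 468 466]
232 [233 238 237 232 248 231 243 234 226 212 222 232 209 147 199 338 447 468
 459 453 451 465 465 472]
233 [305 298 306 294 307 283 265 243 204 201 211 279 271 210 209 341 441 467
 449 429 413 450 471 483]
234 [402 403 402 409 383 351 298 248 172 154 215 310 343 292 263 347 412 438
 413 379 395 443 471 482]
235 [443 415 412 390 356 337 292 221 147 132 187 284 324 271 237 311 346 342
 314 297 335 381 423 428]
[('0.050', array([343.6, 231.7])), ('0.100', array([340.6, 231.7])), ('0.170', array([336.4, 231.9]))]
```

>>> drive_tool:
  moves: "1 0.2 0 0 0 0 0;1 0.4 0 0 0 0 0;1 0.6 0 0 0 0 0;1 0.75 0 0 0 0 0;1 0.9 0 0 0 0 0;1 0.95 0 0 0 0 0;1 0.95 0 0 0 0 0;1 0.95 0 0 0 0 0"

```text
clock: 3.95
ee_pos: [469.6, -43.8, 51.7]
orientation: [[0.001, -0.16, -0.987], [0.001, -0.987, 0.16], [-1.0, -0.001, -0.001]]
wrist_force: [1.1, -0.2, 5.9]
gripper_width: 0.5
```

```bash
cat >> look.py <<'E'
a=cv2.resize(g['img'][220:250,320:360],None,fx=12,fy=12,interpolation=cv2.INTER_CUBIC); cv2.imwrite('pics/p%d.png'%(s['clock']*100),a[:,:,::-1])
f=grab('wrist'); cv2.imwrite('pics/wp%d.png'%(s['clock']*100),f['img'][:,:,::-1])
E
python3 look.py; ls pics
```

```text
4.0 [-32.8 -90.8  51.7] [0.49 1.04 6.43] 0.003
228 [244 222 233 237 230 235 231 228 238 250 235 231 236 314 415 455 470 467
 474 477 463 468 480 469]
229 [232 234 245 240 244 235 235 223 234 223 209 208 226 299 415 460 468 468
 463 474 474 467 480 465]
230 [233 233 224 245 229 233 236 236 240 188 169 178 229 315 416 453 473 472
 466 468 472 475 475 466]
231 [234 239 235 229 242 237 240 232 222 181 118 132 229 325 430 464 467 474
 476 467 469 475 473 460]
232 [226 236 237 231 246 230 240 230 206 161 108 143 244 362 424 451 465 468
 465 452 453 467 464 475]
233 [262 240 244 264 280 268 265 235 198 141 137 205 309 372 410 431 458 468
 448 426 424 445 481 480]
234 [344 308 310 317 325 343 301 248 159 113 167 294 366 373 377 416 436 444
 409 386 395 436 462 485]
235 [399 373 342 330 313 315 287 225 149 118 163 275 325 316 292 309 339 342
 307 303 334 376 422 432]
[('0.050', array([343.6, 231.7])), ('0.100', array([340.6, 231.7])), ('0.170', array([336.4, 231.9]))]
p400.png
s1.png
sc.png
scene0.png
tc.png
top0.png
w1.png
wp400.png
```

>>> drive_tool:
  moves: "1 0.1 0 0 0 0 0;1 0.2 0 0 0 0 0;1 0.3 0 0 0 0 0;1 0.3 0 0 0 0 0;1 0.3 0 0 0 0 0"

```text
clock: 4.55
ee_pos: [469.6, -43.6, 48.8]
orientation: [[0.002, -0.16, -0.987], [0.001, -0.987, 0.16], [-1.0, -0.002, -0.001]]
wrist_force: [0.6, 0.6, 6.6]
gripper_width: 0.7
```

```bash
python3 look.py; ls pics|grep p4
```

```text
4.6 [-32.8 -90.5  48.8] [2.17 1.82 7.08] 0.003
228 [242 239 230 242 233 240 242 237 235 233 246 234 239 312 416 453 468 467
 465 472 475 480 461 468]
229 [250 235 234 239 241 243 237 229 217 212 229 229 249 319 418 460 472 464
 464 473 467 462 469 477]
230 [231 237 233 245 243 230 239 231 185 153 185 213 245 314 423 471 466 471
 469 469 470 467 463 475]
231 [235 237 246 230 231 252 236 216 159 107 148 212 256 334 417 458 460 477
 471 467 473 467 466 473]
232 [234 236 235 242 238 238 228 211 135 101 138 206 282 357 423 463 470 464
 470 453 450 454 479 466]
233 [239 241 245 260 271 265 264 220 125  76 173 264 324 374 394 430 467 473
 451 427 415 449 469 473]
234 [321 307 305 321 330 335 302 234 133  98 201 317 378 380 366 400 445 437
 410 380 401 428 470 473]
235 [381 354 347 327 313 319 288 234 132 111 187 287 331 305 289 304 351 341
 314 307 342 384 414 432]
[('0.050', array([343.6, 231.7])), ('0.100', array([340.6, 231.7])), ('0.170', array([336.4, 231.9]))]
p400.png
p459.png
wp400.png
wp459.png
```

View pics/p459.png

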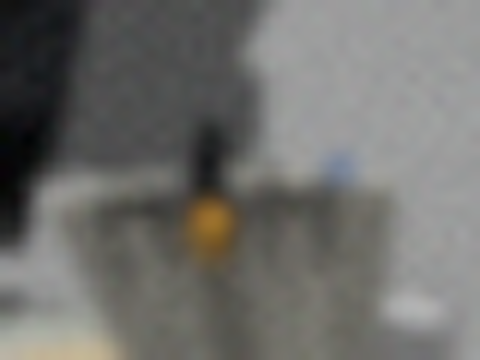

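View pics/wp459.png

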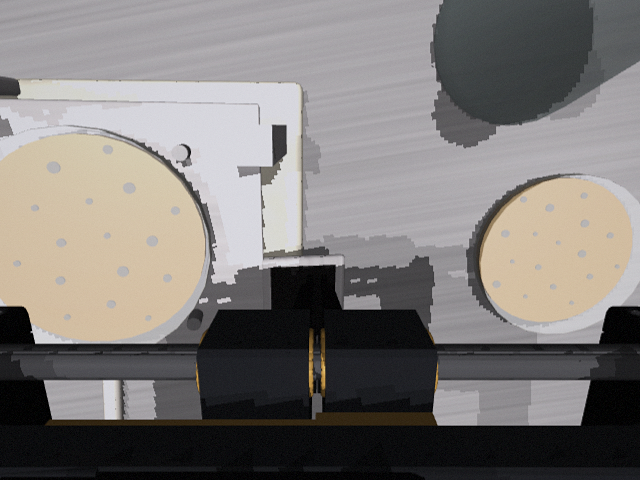

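The scene crop shows the needle at (207,150), directly above the clip and its screw at (211,220). In the wrist view the finger sits on the tab and the dish is clear. I'll nudge 0.4 mm further and hold.

>>> drive_tool:
  moves: "1 0.04 0 0 0 0 0;1 0.04 0 0 0 0 0;1 0.04 0 0 0 0 0;1 0.04 0 0 0 0 0;1 0.04 0 0 0 0 0;1 0.04 0 0 0 0 0;1 0.04 0 0 0 0 0;1 0.04 0 0 0 0 0"

```text
clock: 5.45
ee_pos: [469.6, -43.5, 48.4]
orientation: [[0.002, -0.16, -0.987], [0.002, -0.987, 0.16], [-1.0, -0.002, -0.001]]
wrist_force: [2.0, 0.9, 5.7]
gripper_width: 0.5
```

>>> drive_tool:
  moves: "1 0 0 0 0 0 0;1 0 0 0 0 0 0;1 0 0 0 0 0 0;1 0 0 0 0 0 0;1 0 0 0 0 0 0;1 0 0 0 0 0 0;1 0 0 0 0 0 0;1 0 0 0 0 0 0"

```text
clock: 6.25
ee_pos: [469.6, -43.6, 48.4]
orientation: [[0.002, -0.16, -0.987], [0.001, -0.987, 0.16], [-1.0, -0.002, -0.001]]
wrist_force: [1.1, 1.7, 6.6]
gripper_width: 0.2
```

>>> drive_tool:
  moves: "1 0 0 0 0 0 0;1 0 0 0 0 0 0;1 0 0 0 0 0 0;1 0 0 0 0 0 0;1 0 0 0 0 0 0;1 0 0 0 0 0 0;1 0 0 0 0 0 0;1 0 0 0 0 0 0"

```text
clock: 7.05
ee_pos: [469.6, -43.5, 48.4]
orientation: [[0.002, -0.16, -0.987], [0.002, -0.987, 0.16], [-1.0, -0.002, -0.001]]
wrist_force: [1.6, 1.9, 7.0]
gripper_width: 0.3
```

```bash
python3 look.py
```

```text
7.1 [-32.8 -90.5  48.4] [0.91 1.91 6.79] 0.001
228 [243 235 238 239 235 241 251 240 226 230 245 236 244 305 411 466 468 484
 467 472 472 465 474 472]
229 [223 243 234 244 239 232 250 230 215 203 225 230 244 298 416 459 475 474
 463 467 455 461 465 465]
230 [233 239 231 226 234 245 233 226 195 161 201 223 239 307 425 464 460 480
 462 469 469 479 458 461]
231 [225 231 238 234 233 229 225 224 169 119 166 212 257 324 423 455 467 473
 467 475 467 476 463 474]
232 [229 240 231 239 242 246 224 206 122  92 136 219 273 368 428 458 458 469
 474 460 453 458 476 465]
233 [248 240 234 264 265 285 274 212 129  95 177 264 319 365 405 430 459 476
 448 417 412 451 462 478]
234 [310 307 317 306 328 325 298 227 137 106 188 322 370 372 372 409 443 449
 409 379 398 446 464 485]
235 [387 362 335 330 322 314 285 217 118 100 178 289 327 311 287 312 324 348
 317 301 335 374 412 432]
[('0.050', array([343.6, 231.7])), ('0.100', array([340.6, 231.7])), ('0.170', array([336.4, 231.9]))]
```

Held for about 2.5 s within roughly 1 mm. Now I'll ease it up at 20 mm/s.

>>> drive_tool:
  moves: "1 -0.2 0 0 0 0 0;1 -0.4 0 0 0 0 0;1 -0.6 0 0 0 0 0;1 -0.8 0 0 0 0 0;1 -1 0 0 0 0 0;1 -1.2 0 0 0 0 0;1 -1.4 0 0 0 0 0;1 -1.6 0 0 0 0 0"

```text
clock: 7.95
ee_pos: [469.4, -44.4, 64.1]
orientation: [[0.001, -0.16, -0.987], [-0.0, -0.987, 0.16], [-1.0, 0.0, -0.001]]
wrist_force: [3.3, -2.4, 4.4]
gripper_width: 0.4
```

>>> drive_tool:
  moves: "1 -0.2 0 0 0 0 0;1 -0.4 0 0 0 0 0;1 -0.6 0 0 0 0 0;1 -0.8 0 0 0 0 0;1 -1 0 0 0 0 0;1 -1.2 0 0 0 0 0;1 -1.4 0 0 0 0 0;1 -1.6 0 0 0 0 0"

```text
clock: 8.75
ee_pos: [467.4, -43.8, 78.6]
orientation: [[-0.004, -0.16, -0.987], [0.001, -0.987, 0.16], [-1.0, -0.0, 0.004]]
wrist_force: [-0.3, 0.4, 0.3]
gripper_width: 0.6
```

>>> drive_tool:
  moves: "1 -3 0 0 0 0 0;1 -6 0 0 0 0 0;1 -10 0 0 0 0 0;1 -13 0 0 0 0 0;1 -13 0 0 0 0 0;1 -13 0 0 0 0 0;1 -13 0 0 0 0 0"

```text
clock: 9.45
ee_pos: [467.7, -44.0, 207.8]
orientation: [[-0.004, -0.16, -0.987], [0.001, -0.987, 0.16], [-1.0, -0.0, 0.004]]
wrist_force: [0.2, 0.1, -0.3]
gripper_width: 0.3
```

```bash
python3 look.py; python3 - <<'E'
from h import *
f=grab('wrist'); cv2.imwrite('pics/wend.png',f['img'][:,:,::-1])
S=np.load('stand.npz');R,o=S['R'],S['o']
P=(cloud(f)-o)@R
q=(np.abs(P[...,0])<20)&(np.abs(P[...,1]+58)<6)&(P[...,2]>40)&(P[...,2]<82); print(q.sum(),np.median(P[q],0))
im=f['img'].astype(int); m=(im[...,0]-im[...,2]>25)&(np.hypot(P[...,0],P[...,1])<60)
n,l,s,c=cv2.connectedComponentsWithStats(m.astype(np.uint8)); i=1+np.argmax(s[1:,4]); print('dish',R.T@(onz(f,*c[i],86)-o))
E
```

```text
9.5 [-34.7 -91.2 207.5] [-0.17 -0.15  0.03] 0.003
228 [464 463 460 459 470 470 470 457 466 468 450 367 287 230 235 234 233 244
 292 403 456 470 475 468]
229 [471 468 472 462 466 461 465 470 473 465 431 333 260 244 237 233 232 242
 279 346 430 463 467 467]
230 [459 467 454 463 468 456 465 466 459 460 408 308 251 238 231 226 236 266
 257 296 372 438 460 466]
231 [460 453 461 456 458 453 461 457 460 430 357 282 234 234 227 231 239 239
 247 243 336 433 476 460]
232 [454 458 462 464 460 469 458 444 422 389 303 252 231 235 222 232 253 248
 220 211 317 419 463 467]
233 [462 461 459 466 471 472 440 370 326 297 247 262 277 270 267 288 304 289
 238 211 318 425 473 480]
234 [464 466 460 470 457 465 429 323 213 174 222 323 368 322 303 349 377 361
 282 244 341 435 469 478]
235 [452 429 414 404 394 375 346 245 161 134 196 280 326 318 281 293 325 311
 270 239 313 371 414 428]
[('0.050', array([343.6, 231.7])), ('0.100', array([340.6, 231.7])), ('0.170', array([336.4, 231.9]))]
803 [  0.51909778 -58.09060365  73.1113806 ]
dish [ 2.25026658 -2.95631041 86.        ]
```

View pics/wend.png

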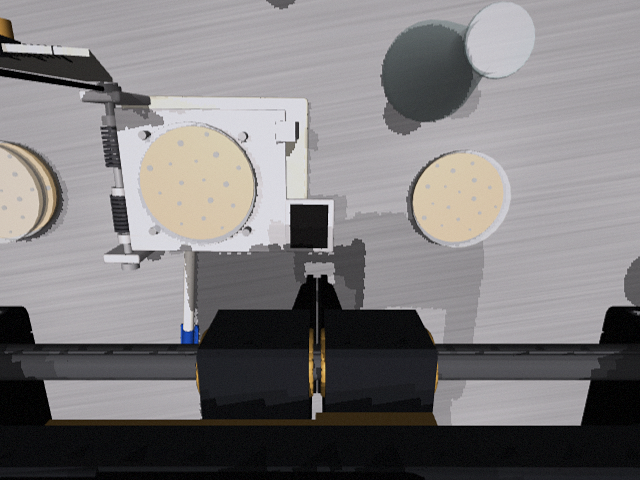

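The wrist view shows the stage level, the needle back at its start column (347) and the neighbouring things in place. The wrist estimate puts the dish about 3.7 mm off centre, so I'll check that against the same measurements from before the press.

```bash
python3 - <<'E'
from h import *
S=np.load('stand.npz');R,o=S['R'],S['o']
old=dict(np.load('top.npz')); new=grab('top')
for f in(old,new):
    im=f['img'].astype(int); m=(im[...,0]-im[...,2]>25); m[:235]=0;m[290:]=0;m[:,:305]=0;m[:,360:]=0
    n,l,s,c=cv2.connectedComponentsWithStats(m.astype(np.uint8)); i=1+np.argmax(s[1:,4]); print(c[i],s[i],R.T@(onz(f,*c[i],86)-o))
w=cv2.imread('pics/w1.png'); e=cv2.imread('pics/wend.png')
for im,y in((w,0),(e,1)):
    im=im.astype(int); m=(im[...,2]-im[...,0]>25); m[:,:125]=0;m[:,280:]=0;m[:100]=0;m[260:]=0
    v,u=np.nonzero(m); k=(im.sum(2)<100); k[:190]=0;k[260:]=0;k[:,:280]=0;k[:,330:]=0; a,b=np.nonzero(k); print('dish minus tab px',u.mean()-b.mean(),v.mean()-a.mean())
E
```

```text
[327.17904762 258.93904762] [315 246  32  31 525] [ 5.97963761  8.63251293 86.        ]
[325.9748954  259.26359833] [315 246  30  31 478] [ 4.73608174 11.63009233 86.        ]
dish minus tab px -108.68726459518399 -43.269727624781495
dish minus tab px -112.27033234039791 -43.5109393547873
```

```bash
python3 - <<'E'
from cell import r,monitor
print(monitor.observe()['wrist_force']); print(r.finish_job())
E
```

```text
[-1.07614134  0.17438057  0.04935132]
the job is handed in; nothing more can be done
None
```

The job is handed in, and it reported no verdict.

**Press and hold:** With the fingers shut I pressed the tab down in small steps until the pointer stood at the clip, at about 0.17 rad. In the scene camera the pointer was within about 1 mm of the clip. I held it there for about 2.5 s with 6–7 N on the finger, and saw no sign of it running past the clip.

**Release:** I eased the tab up at 20 mm/s, kept the finger in contact until level, and lifted clear to 207 mm.

**Last checks:**
- **Stage:** the needle is back at its starting pixel column (347), and the plate's free edge reads 73 mm, against 74 mm when level.
- **Wrist force:** it is about zero with the arm clear.
- **Surroundings:** the things visible in the wrist view looked unmoved. I did not measure each one separately.

**Disagreeing checks:**
- **Dish position:** the wrist view put the dish about 3.7 mm from its seat, within the 6 mm limit. The change since before the press came out at about 1.5 to 3 mm towards the hinge, partly from how the tab was cropped. The top view put the dish's left and top edges on the same pixels as at the start. Its dish centre could not be used because the arm covered part of the dish.
- **Clip angle:** estimates ranged from 0.170 to 0.180 rad, a spread of about 1.5 mm at the pointer. That is well inside the 6 mm tolerance.

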